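# Feel out the combination padlock, open it and hold it up

## Task

The combination of the padlock lying in the wooden holder is lost. Turn its dial slowly clockwise (seen from above) past the small clicks until you feel the one much deeper notch, where the shackle springs out a little by itself; then, with the lock still in the holder, pull the shackle out fully open. Last, lift the opened lock out of the holder and finish while holding it level, dial up, well clear above the bench (at least 10 cm), leaving the things lying beside the holder where they are.

Things in the scene. Friction and masses are not known exactly. Their poses are not given: they have to be found in the camera images.
- padlock: grey steel dial padlock lying on its back in the holder, body 64 (x) x 66 (y) x 24 (z) mm, about 0.5 to 0.6 kg in all. Origin: centre of its underside, below the dial's axis. x points away from the shackle (which sticks out to -x), z up through the dial.
- lock_center (a point): centre of the padlock's body, 12 mm above its underside; axes as the padlock's. Inside, small clicks come every 0.36 rad of dial turn (about 0.1 N m); the deep notch holds the dial with about 0.5 N m and is overrun by turning on (then turn back). With the dial let go within 0.1 rad of the notch's middle, pulling the shackle centres it.
- dial_grip (a point): on the dial's axis, 36 mm above the padlock's underside: mid-height of the round black knurled knob to grip, 34 mm in diameter, from 6.5 mm below to 10 mm above this point, over a flange 52 mm across. Axes: the padlock's; they do not turn with the dial. The knob looks the same all round and turns without end; the deep notch lies 0.6 to 2.0 rad clockwise (from above) of its start.
- shackle_grip (a point): middle of the shackle's crown bar, a round bar 9 mm thick along the padlock's y, 12 mm above its underside (28 mm above the bench); moves with the shackle. The legs are 40 mm apart (31 mm clear); with the shackle shut 44.5 mm are clear between crown bar and lock body, and only the bench is underneath.
- shackle (a joint): how far the shackle is out, m: 0 to 0.0012 while held shut (it rocks a little over the small clicks), about 0.0038 sprung out when the dial stands in the deep notch, 0.022 fully open (stop). It slides along the padlock's -x, takes 3 to 10 N to pull once in the notch, and stays where it is left by friction (2 N). Out of the notch it is held shut.
- holder: fixed wooden holder, base board 112 (x) x 118 (y) x 16 mm on the bench, cut away at the front under the shackle, with four corner blocks up to 28 mm that keep the padlock from turning or sliding (2 mm of play each way); open between the blocks. Origin: centre of its underside; axes as the padlock's at the start.
- screwdriver: screwdriver with orange handle, 206 mm long (along its y), 43 x 27 mm, lying beside the holder; not to be disturbed. Origin: centre of its underside.
- tuner_plate: brass tuning machine plate with three white buttons, 113 mm long (along its y), 54 x 17 mm, lying beside the holder; not to be disturbed. Origin: centre of its underside.
There are look-alikes about, which are no part of the job. There is more than one size of the holder; the one meant has the size given above.

How it is judged (in metres and radians):
On the way, in this order (a step that is already met when the one before it is completed fails the run):
1. the deep notch is found: the shackle has sprung out (value of joint shackle above 0.0025 m), for 0.2 s.
2. the shackle is pulled out fully while the lock lies in the holder (value of joint shackle above 0.018 m and z of lock_center in the frame of holder below 0.036 m), for 0.1 s.
At the end, for the whole second after the job is handed in: The padlock is held still in the gripper, its centre more than 100 mm above the bench, its dial up within 20 degrees, clear of the holder, with its shackle out by more than 16 mm (value of joint shackle above 0.016 m and height (world z) of lock_center above 0.1 m and angle between lock_center's own z axis and vertical below 0.35 rad and contact force between the fingers and padlock above 2 N and contact force between padlock and holder below 0.1 N and linear speed of padlock below 0.05 m/s); the arm keeps its last pose, push and grip.
It fails at once if the screwdriver was moved by more than 30 mm (distance of screwdriver from where it was at the start of the episode above 0.03 m).
It fails at once if the tuner plate was moved by more than 30 mm (distance of tuner_plate from where it was at the start of the episode above 0.03 m).
It also fails if it takes over 67 s, if anything falls off the work surface, if the arm or the gripper's body presses on something with over 40 N, if the wrist force passes 120 N, or if a joint passes its speed limit or range.

## Robot

A 6-joint arm with a two-finger parallel gripper is mounted at the origin on a cart in front of the work surface, level with it; the furniture and walls round the work are solid. World frame = base frame: x ahead of the robot, y to its left, z up, the work surface at z = 0. Lengths are in mm, angles in rad, forces in N, time in s.
With the tool pointing down it reaches from about 350 to 850 mm from the base axis. Payload 8.1 kg.
Tool frame: the origin (TCP) lies at the very end of the fingers, on their centre line; the grasp point (between the pads) lies arm.hold_point_z behind it (arm.hold_point_z is the distance from the TCP to the grasp point, in mm); z points along the fingers, y is the line along which they close (so a half turn about z gives the same grasp; the last joint's range is limited). The gripper opens to 85 mm and grips with 20 to 120 N. Pads are 22 mm wide; open, the fingers measure 114 mm over their backs; the gripper's body (76 mm by 85 mm) begins 54 mm behind the grasp point. The pads swing forward as they close: fully open they stand 13 mm farther back than shut.
Start: joints at [1.05, 0.13, 1.488, -0, 1.523, -0.085], TCP at [253.261, 543.934, 231.292] pointing down, gripper open.
Joint ranges: [-2.96, 2.96], [-0.89, 2.26], [0.02, 2.5], [-1.34, 4.48], [0, 2.73], [-2.66, 2.66]. Speed limits (rad/s): [2.39, 2.39, 2.79, 3.14, 3.14, 3.14].

## Interface

Orientations are given as a rotation vector (axis times angle).
In Python, from cell import arm gives the robot as it stands. Calls block until the motion is done:
- arm.movep(position, orientation): joint-space move of the TCP to a pose.
- arm.move_linear(position, rot=None, speed=150, stop_force=None): straight line of the TCP; rot=None keeps the orientation; speed is the mean speed in mm/s. With stop_force (N) it stops when the force on the tool has changed by that much, and returns True; else False.
- arm.set_joints(angles): joint-space move.
- arm.command_gripper(opening): finger opening in mm; the grip force is fixed at half the most; returns when the fingers have stopped.
- arm.dwell(seconds).
- arm.ik(position, orientation): joint angles nearest the present ones, or None.
- arm.snapshot(name): name is "scene" or "top"; returns (picture, depth): 384x512x3 uint8, blue, green, red; 384x512 float32, mm along the optical axis (not along the pixel's ray), 0 where there is no reading.
- arm.camera_info(name): a dict with "fovy" (degrees; the focal length in pixels is half the picture's height over the tangent of half this angle, whatever the lens; pixels are square), "cx", "cy" (the principal point, pixels), "extrinsics" (4x4, takes a point from world to camera coordinates). Camera axes: x right, y up, looking along -z (the intrinsics and any distortion apply to the point x, -y, -z); pixel columns grow to the right and rows downward; lengths in mm; the calibration is good to about 2 mm. A picture is of the moment at which its call begins. camera_info takes no time and is no camera call.
A pose or a line that the arm cannot do raises arm.IKError and nothing moves.
- arm.job_done(): hands the job in; it is judged then, once.
Trained networks look in the newest picture that a camera, given by its name, has taken for a name from the list of things; names that differ only in an ending like _2 or _b are one class to them, and where a whole thing is asked for, a point or a joint stands for the part that bears it (a point fixed in the world has none). Each returns a list of dicts, best first, with "score" (0 to 1); they miss things now and then, are a little off and sometimes report something else, mostly with a low value. They report only what shows in the picture. A call takes as long as a camera call. They do not tell look-alikes from the thing itself.
- arm.look_for(camera, label): "bbox" ([left, top, right, bottom] in pixels, round what is visible of it).
Readings, each from a call of its own:
- arm.current_time(): time.
- arm.current_joints(): joint angles.
- arm.current_dq(): joint speeds.
- arm.current_joint_torque(): joint torques, N m.
- arm.current_position(): TCP position.
- arm.current_orientation(): TCP orientation.
- arm.current_force(): force on the tool from outside, world axes, zero at the start.
- arm.current_moment(): the same for the moment, N m.
- arm.current_grip_width(): finger opening in mm.
- arm.current_finger_force(): force on a finger pad.
Only numpy, scipy, OpenCV 4.12 (cv2) and the standard library are available. Lean on these libraries where they do the work, as an engineer would, in place of code of your own. Each camera call takes 0.05 s, during which the arm holds its last target. There are 200 camera calls.

## Working session

There is one attempt and no reset: what is moved stays moved. The work goes in short steps, each a Python script; the robot and the scene stay as the last script left them, time stands still between calls to the robot, and variables do not carry over. Pictures are saved under pics/ and viewed, at most 10 in all, crops included, and the job is handed in when it is done.

```bash
mkdir -p pics
cat > h.py <<'E'
import numpy as np, cv2
from cell import arm
def snap(n):
    im,d=arm.snapshot(n); return im,d
def world(n,u,v,d):
    c=arm.camera_info(n); f=192/np.tan(np.radians(c["fovy"])/2)
    u,v,d=[np.asarray(a,float) for a in (u,v,d)]
    p=np.stack([(u-c["cx"])/f*d,-(v-c["cy"])/f*d,-d,np.ones_like(d)],-1)
    return (p@np.linalg.inv(np.array(c["extrinsics"])).T)[...,:3]
def cloud(n,d):
    v,u=np.mgrid[:d.shape[0],:d.shape[1]]; w=world(n,u,v,d); w[d==0]=np.nan; return w
E
python3 - <<'E'
from h import *
for n in("scene","top"):
    im,d=snap(n); cv2.imwrite(f"pics/{n}1.png",im); np.save(f"pics/{n}1.npy",d)
    c=arm.camera_info(n); print(n,c)
    for l in("padlock","holder","screwdriver","tuner_plate","dial_grip","shackle_grip"):
        for r in arm.look_for(n,l): 
            b=np.array(r["bbox"]); u,v=int((b[0]+b[2])/2),int((b[1]+b[3])/2)
            print(l,round(r["score"],2),b.round(),world(n,u,v,d[v,u]).round())
print(arm.hold_point_z, arm.current_orientation())
E
```

```text
scene {'fovy': 55.211618085639266, 'cx': 258.8964307405436, 'cy': 191.86540559325934, 'extrinsics': array([[-1.25006705e-01,  9.92040268e-01,  1.51469309e-02,
         1.73817573e+02],
       [-7.87511023e-01, -1.08497033e-01,  6.06675187e-01,
         3.84575721e+02],
       [ 6.03489612e-01,  6.39100911e-02,  7.94805504e-01,
        -1.23248732e+03],
       [ 0.00000000e+00,  0.00000000e+00,  0.00000000e+00,
         1.00000000e+00]])}
padlock 0.97 [258. 185. 287. 231.] [591. -72.  64.]
holder 0.75 [250. 197. 303. 240.] [609. -60.  48.]
screwdriver 0.83 [223. 169. 247. 228.] [ 541. -167.   14.]
tuner_plate 0.81 [315. 194. 337. 236.] [549.  57.  -1.]
tuner_plate 0.41 [271. 186. 292. 207.] [507. -55.  -3.]
shackle_grip 0.57 [271. 186. 292. 206.] [506. -55.  -1.]
top {'fovy': 47.08962892165978, 'cx': 256.8123563328976, 'cy': 194.1375515521669, 'extrinsics': array([[ 2.55953887e-02, -9.99553158e-01, -1.54389135e-02,
        -1.26244187e+02],
       [ 9.93973580e-01,  2.37997321e-02,  1.07005117e-01,
        -5.56168517e+02],
       [-1.06589860e-01, -1.80847097e-02,  9.94138594e-01,
        -8.77089159e+02],
       [ 0.00000000e+00,  0.00000000e+00,  0.00000000e+00,
         1.00000000e+00]])}
padlock 0.87 [216. 161. 253. 221.] [563. -66.  44.]
padlock 0.41 [203. 154. 262. 212.] [576. -63.  65.]
holder 0.98 [307. 221. 349. 258.] [ 471. -260.    9.]
holder 0.94 [202. 152. 265. 212.] [579. -65.  61.]
screwdriver 0.79 [274. 158. 292. 254.] [ 539. -167.   12.]
tuner_plate 0.78 [167. 172. 195. 221.] [553.  47.  10.]
dial_grip 0.64 [218. 161. 253. 223.] [563. -68.  43.]
shackle_grip 0.75 [218. 196. 246. 222.] [529. -60.  -1.]
shackle_grip 0.52 [218. 160. 251. 220.] [567. -66.  46.]
18.700000000000003 [-6.79194789e-01 -3.06727565e+00 -6.15861160e-06]
```

View pics/top1.png

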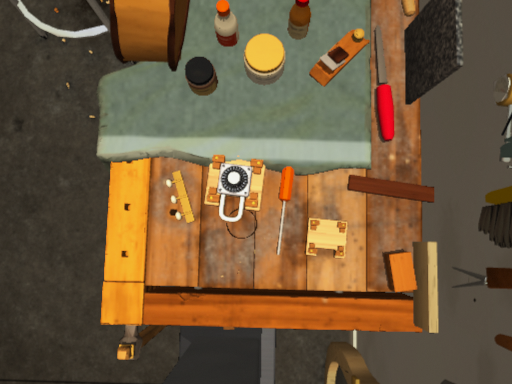

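View pics/scene1.png

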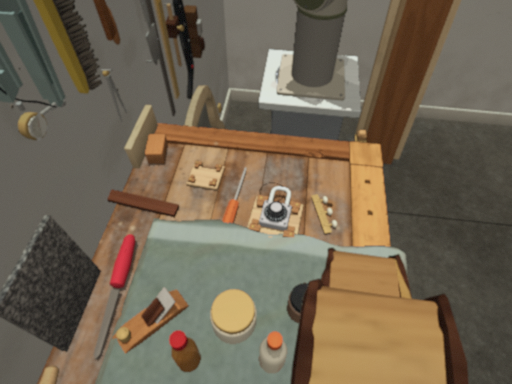

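Top view: the only padlock lies in the large holder (235,180) with its shackle toward the robot (232,218). Possible mix-ups are the small empty holder (327,238), the black cap (200,72) for the knob, and the cable loop (240,228) for the shackle. I choose (235,180) and check it in a crop.

Run:
```python
from h import *
im=cv2.imread("pics/top1.png"); cv2.imwrite("pics/crop1.png",cv2.resize(im[140:250,150:310],None,fx=5,fy=5,interpolation=cv2.INTER_CUBIC))
for n,(a,b,c,e) in (("top",(150,228,195,270)),("scene",(180,245,245,310))):
    w=cloud(n,np.load(f"pics/{n}1.npy"))[a:b,c:e].reshape(-1,3)
    w=w[(abs(w[:,0]-575)<90)&(abs(w[:,1]+65)<75)]
    print(n,np.histogram(w[:,2],np.arange(-6,76,4)))
    t=w[w[:,2]>55]; print("knob",len(t),t.mean(0).round(1),t.min(0).round(),t.max(0).round())
    k=w[(w[:,2]>32)&(w[:,2]<52)]; print("body",len(k),cv2.minAreaRect(k[:,:2].astype(np.float32)))
    k=w[(w[:,2]>11)&(w[:,2]<70)]; print("hold",len(k),cv2.minAreaRect(k[:,:2].astype(np.float32)))
    k=w[(w[:,2]>15)&(w[:,2]<40)&(w[:,0]<525)]; print("shackle",len(k),k.mean(0) if len(k) else 0,k.min(0).round(),k.max(0).round())
```

```text
top (array([ 612, 1234,   60,   26,  255,  747,  253,  358,  595,  280,  158,
        295,  228,   54,    4,    8,  156,   73,    0,    0]), array([-6, -2,  2,  6, 10, 14, 18, 22, 26, 30, 34, 38, 42, 46, 50, 54, 58,
       62, 66, 70, 74]))
knob 237 [586.5 -65.3  61.3] [570. -82.  55.] [603. -48.  65.]
body 831 ((586.3317260742188, -60.25773620605469), (160.71780395507812, 92.3021240234375), 20.332035064697266)
hold 3454 ((578.0853271484375, -65.08236694335938), (150.77386474609375, 145.87698364257812), 2.029883861541748)
shackle 137 [511.66232304 -58.73127508  30.79917879] [502. -83.  26.] [525. -36.  35.]
scene (array([ 52, 742,  92,   1,  12, 477, 312, 219, 457, 311, 105, 224, 112,
        87,  12,  18,  53, 102,   1,   0]), array([-6, -2,  2,  6, 10, 14, 18, 22, 26, 30, 34, 38, 42, 46, 50, 54, 58,
       62, 66, 70, 74]))
knob 169 [590.  -64.9  62. ] [571. -82.  55.] [605. -48.  66.]
body 677 ((592.5668334960938, -57.43231964111328), (170.06771850585938, 91.64022064208984), 20.336645126342773)
hold 2502 ((585.0490112304688, -64.14064025878906), (162.72711181640625, 136.2945556640625), 4.941608428955078)
shackle 80 [512.1594913  -58.45369053  32.18414233] [503. -80.  27.] [525. -36.  36.]
```

View pics/crop1.png

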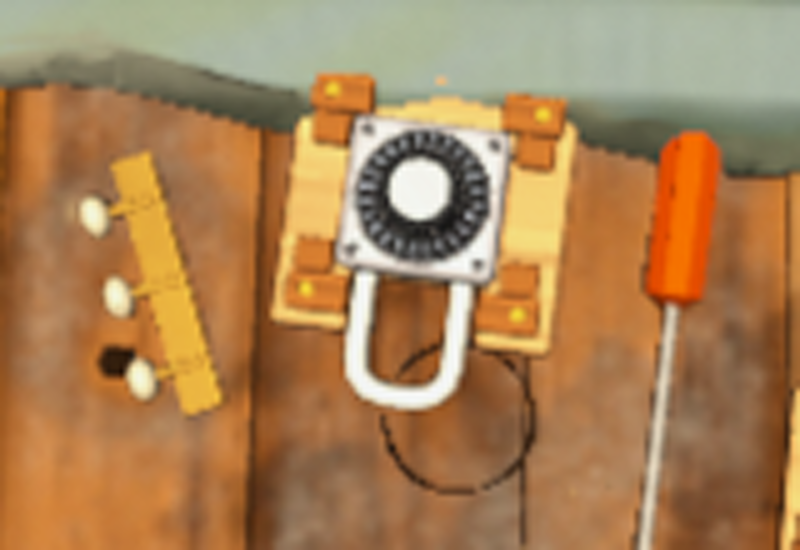

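```bash
cat >> h.py <<'E'
K=np.array([587.3,-65.0]); YAW=-0.117
def down(psi):
    a=(psi+np.pi/2)/2; return np.pi*np.array([np.cos(a),np.sin(a),0])
def st(tag=""):
    print(tag,"t",round(arm.current_time(),1),"p",np.round(arm.current_position(),1),"F",np.round(arm.current_force(),1),"M",np.round(arm.current_moment(),2),"w",round(arm.current_grip_width(),1),"g",round(arm.current_finger_force(),1),"j6",round(arm.current_joints()[5],2))
E
python3 - <<'E'
from h import *
best=None
for psi in np.arange(-3.1,3.2,0.1):
    q=arm.ik([*K,120],down(psi))
    if q is not None: 
        print(round(psi,1),np.round(q[5],2),end="; ")
        if best is None or abs(q[5]+1.3)<abs(best[1][5]+1.3): best=(psi,q)
psi=best[0]; print("\nuse",psi)
arm.movep([*K,120],down(psi)); st("above")
arm.command_gripper(42); st()
hit=arm.move_linear([*K,44],speed=40,stop_force=4); st(hit)
E
```

```text
-2.8 2.6; -2.7 2.5; -2.6 2.4; -2.5 2.3; -2.4 2.2; -2.3 2.1; -2.2 2.0; -2.1 1.9; -2.0 1.8; -1.9 1.7; -1.8 1.6; -1.7 1.5; -1.6 1.4; -1.5 1.3; -1.4 1.2; -1.3 1.1; -1.2 1.0; -1.1 0.9; -1.0 0.8; -0.9 0.7; -0.8 0.6; -0.7 0.5; -0.6 0.4; -0.5 0.3; -0.4 0.2; -0.3 0.1; -0.2 0.0; -0.1 -0.1; 0.0 -0.2; 0.1 -0.3; 0.2 -0.4; 0.3 -0.5; 0.4 -0.6; 0.5 -0.7; 0.6 -0.8; 0.7 -0.9; 0.8 -1.0; 0.9 -1.1; 1.0 -1.2; 1.1 -1.3; 1.2 -1.4; 1.3 -1.5; 1.4 -1.6; 1.5 -1.7; 1.6 -1.8; 1.7 -1.9; 1.8 -2.0; 1.9 -2.1; 2.0 -2.2; 2.1 -2.3; 2.2 -2.4; 2.3 -2.5; 2.4 -2.6; 
use 1.1000000000000036
above t 3.2 p [587.5 -64.1 120.2] F [-0.2 -0.   0.1] M [ 0.   -0.01 -0.02] w 85.5 g 0.0 j6 -1.3
 t 3.7 p [587.3 -64.9 120. ] F [-0.2  0.6 -1.1] M [ 0.03 -0.04 -0.03] w 42.0 g 0.0 j6 -1.3
False t 5.7 p [587.5 -65.   44.3] F [-0.4  0.1  0.7] M [-0.02 -0.05  0.01] w 42.0 g 0.0 j6 -1.3
```

Run:
```python
from h import *
arm.move_linear([*K,46],speed=40); arm.command_gripper(20); st("grip")
q0=np.array(arm.current_joints()); m0=arm.current_moment()[2]; tr=[]
for i in range(1,70):
    q=q0.copy(); q[5]+=0.035*i; arm.set_joints(q)
    m=arm.current_moment()[2]-m0; tr.append((round(0.035*i,2),round(float(m),2)))
    if abs(m)>0.33: break
print(tr); st("end")
```

```text
grip t 6.2 p [587.7 -64.9  46.6] F [-2.   1.3  5.5] M [ 0.18  0.28 -0.06] w 31.8 g 59.2 j6 -1.3
[(0.04, -0.03), (0.07, -0.07), (0.11, 0.03), (0.14, 0.05), (0.18, 0.03), (0.21, 0.15), (0.25, 0.09), (0.28, 0.02), (0.32, 0.1), (0.35, -0.05), (0.39, 0.04), (0.42, -0.05), (0.46, -0.07), (0.49, -0.06), (0.53, -0.03), (0.56, -0.08), (0.6, -0.06), (0.63, -0.02), (0.67, -0.03), (0.7, 0.02), (0.74, 0.04), (0.77, 0.03), (0.81, 0.04), (0.84, 0.14), (0.88, 0.21), (0.91, 0.41)]
end t 12.7 p [587.8 -64.8  46.6] F [ 0.4 -0.4  2.4] M [ 0.08 -0.13  0.35] w 31.6 g 59.9 j6 -0.39
```

Run:
```python
from h import *
q=np.array(arm.current_joints()); tr=[]
for i in range(8):
    q[5]-=0.025; arm.set_joints(q); arm.dwell(0.05); m=arm.current_moment()[2]; tr.append((round(float(q[5]+1.3),3),round(float(m),2)))
    if m<0.02: break
print(tr); st()
for n in("top","scene"):
    im,d=snap(n); w=cloud(n,d).reshape(-1,3)
    for z in(w,cloud(n,np.load(f"pics/{n}1.npy")).reshape(-1,3)):
        k=z[(z[:,2]>18)&(z[:,2]<40)&(z[:,0]<514)&(z[:,0]>490)&(abs(z[:,1]+56)<22)]; print(n,len(k),k.mean(0).round(2))
```

```text
[(0.886, 0.22), (0.861, 0.09), (0.836, 0.11), (0.811, 0.01)]
 t 13.9 p [587.8 -64.8  46.6] F [1.2 0.6 2.6] M [ 0.16 -0.22  0.01] w 31.6 g 59.9 j6 -0.49
top 38 [506.32 -42.05  30.78]
top 87 [507.59 -58.68  30.71]
scene 5 [510.83 -36.    33.52]
scene 53 [508.87 -58.21  32.  ]
```

Run:
```python
from h import *
arm.command_gripper(42); st("rel"); arm.move_linear([*K,90],speed=120)
arm.movep([420,-55,130],down(YAW)); st()
for n in("top","scene"):
    im,d=snap(n); im0=cv2.imread(f"pics/{n}1.png")
    for z in(cloud(n,d).reshape(-1,3),cloud(n,np.load(f"pics/{n}1.npy")).reshape(-1,3)):
        k=z[(z[:,2]>18)&(z[:,2]<40)&(z[:,0]<514)&(z[:,0]>490)&(abs(z[:,1]+56)<22)]; print(n,len(k),k.mean(0).round(2),k.min(0).round(1),np.percentile(k[:,0],5).round(1))
        t=z[(z[:,2]>58)&(z[:,2]<70)&(abs(z[:,0]-587)<25)&(abs(z[:,1]+65)<25)]; print("  knob",t.mean(0).round(2))
    if n=="top": cv2.imwrite("pics/cmp.png",cv2.resize(np.hstack([im0[150:230,195:275],im[150:230,195:275]]),None,fx=5,fy=5,interpolation=cv2.INTER_CUBIC))
```

```text
rel t 14.3 p [587.2 -64.9  46.1] F [ 0.1  0.5 -0.4] M [0.05 0.05 0.05] w 42.1 g 0.0 j6 -0.49
 t 15.5 p [420.4 -55.1 129.8] F [ 0.9  0.1 -0.1] M [ 0.01 -0.03  0.03] w 42.2 g 0.0 j6 -0.14
top 105 [505.44 -56.02  30.7 ] [498.4 -77.2  26.7] 499.0
  knob [587.13 -65.48  61.52]
top 87 [507.59 -58.68  30.71] [502.4 -77.6  26.1] 502.6
  knob [586.71 -65.19  61.44]
scene 64 [506.69 -54.91  32.06] [498.8 -76.3  26.9] 500.6
  knob [589.47 -64.95  62.73]
scene 53 [508.87 -58.21  32.  ] [503.  -76.7  26.8] 504.3
  knob [589.08 -64.93  62.44]
```

View pics/cmp.png

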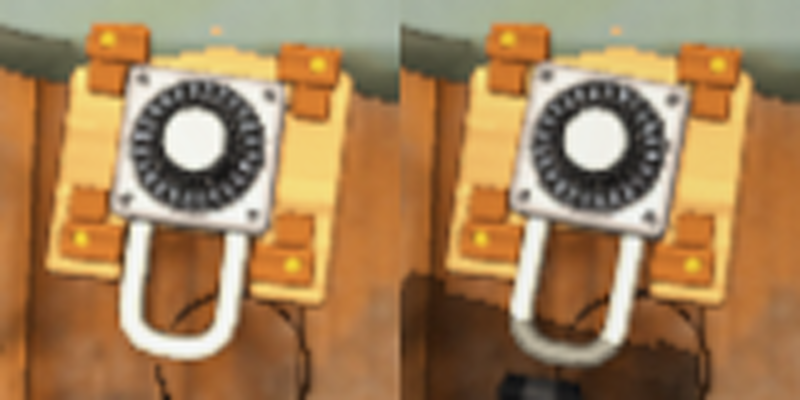

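Right: the shackle's crown at (562,355) has moved out about 4 mm relative to the left picture (172,350), with the lock twisted slightly in its play: the deep notch is found. Now I grip the crown and pull.

Run:
```python
from h import *
y=-0.16; C=np.array([503.7,-51.5])
arm.movep([*C,75],down(y))
print(arm.move_linear([*C,12],speed=60,stop_force=8)); st("down")
arm.command_gripper(0); st("grip")
p=np.array(arm.current_position()); u=np.array([-np.cos(y),-np.sin(y),0])
h=arm.move_linear(list(p+24*u),speed=25,stop_force=30); st(h)
print("moved",np.linalg.norm(np.array(arm.current_position())-p))
```

```text
False
down t 17.3 p [504.1 -51.6  12.5] F [-0.2  0.7  0.1] M [ 0.    0.02 -0.03] w 41.9 g 0.0 j6 -0.04
grip t 17.7 p [503.9 -51.5  12.3] F [-0.7 -0.6  3.3] M [0.04 0.09 0.01] w 6.8 g 55.6 j6 -0.04
False t 18.8 p [485.1 -49.4  14.4] F [19.2 -6.6 -8.6] M [-0.97 -3.18  0.17] w 7.2 g 55.9 j6 -0.05
moved 19.039002960760136
```

Run:
```python
from h import *
arm.command_gripper(42); p=arm.current_position()
arm.move_linear([p[0],p[1],90],speed=120); arm.movep([400,-55,150],down(YAW)); st()
for n in("top","scene"):
    im,d=snap(n)
    z=cloud(n,d).reshape(-1,3)
    k=z[(z[:,2]>18)&(z[:,2]<40)&(z[:,0]<514)&(z[:,0]>460)&(abs(z[:,1]+52)<26)]; print(n,len(k),k.min(0).round(1),np.percentile(k[:,0],5).round(1))
    t=z[(z[:,2]>58)&(z[:,2]<70)&(abs(z[:,0]-587)<25)&(abs(z[:,1]+65)<25)]; print("  knob",t.mean(0).round(2))
    if n=="top": cv2.imwrite("pics/pull.png",cv2.resize(im[150:240,195:275],None,fx=6,fy=6,interpolation=cv2.INTER_CUBIC))
```

```text
t 20.6 p [399.9 -55.1 149.6] F [-0.1 -0.5  0. ] M [-0.01 -0.03 -0.03] w 41.8 g 0.0 j6 -0.15
top 187 [480.  -77.5  26.2] 481.8
  knob [586.09 -64.62  61.57]
scene 104 [478.5 -76.8  27.2] 482.7
  knob [588.22 -64.36  62.5 ]
```

View pics/pull.png

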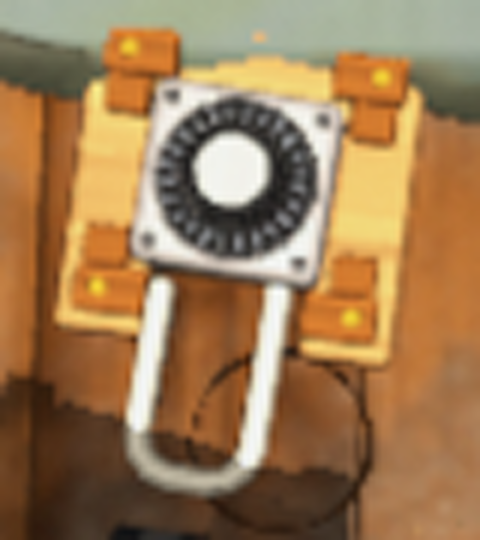

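The shackle is out about 22 mm (crown at (195,490), body still seated between the blocks). Next I grip the body across y and lift.

Run:
```python
from h import *
P=np.array([585.0,-64.3]); R=down(-0.14+np.pi/2)
arm.command_gripper(85)
arm.movep([*P,130],R)
print(arm.move_linear([*P,11],speed=60,stop_force=6)); st("down")
arm.command_gripper(40); st("grip")
p=arm.current_position()
arm.move_linear([p[0],p[1],60],speed=40); st("up"); arm.move_linear([p[0],p[1],170],speed=60); arm.dwell(0.5); st("top")
im,d=snap("scene"); cv2.imwrite("pics/lift.png",cv2.resize(im[110:250,180:360],None,fx=4,fy=4,interpolation=cv2.INTER_CUBIC))
```

```text
False
down t 24.6 p [585.3 -64.3  11.4] F [-1.2 -0.5  0.1] M [-0.1   0.03  0.01] w 85.3 g 0.0 j6 -1.63
grip t 24.9 p [585.5 -64.3  11.6] F [-0.3  0.8  5.7] M [ 0.16  0.03 -0.04] w 64.8 g 68.6 j6 -1.63
up t 26.3 p [585.3 -64.3  59.6] F [ 0.8 -0.  -5.3] M [-0.07 -0.08  0.02] w 64.6 g 68.5 j6 -1.63
top t 28.8 p [585.6 -64.3 170. ] F [ 0.  -0.6 -4.4] M [-0.01 -0.13 -0.  ] w 64.7 g 68.5 j6 -1.63
```

View pics/lift.png

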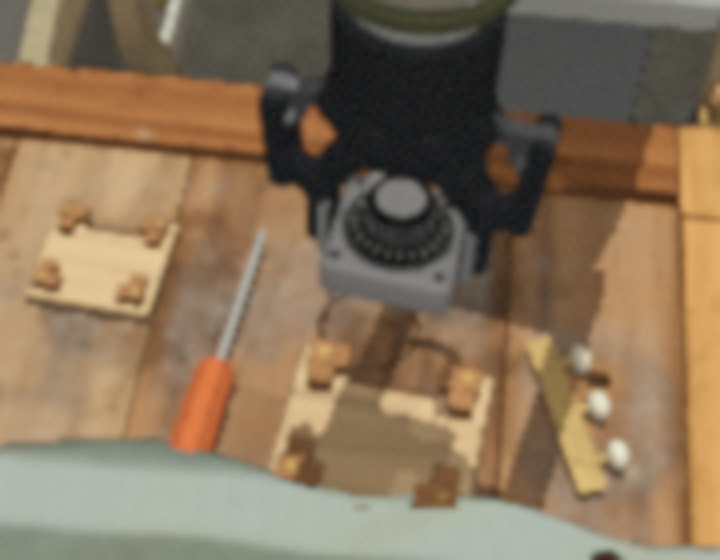

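The lock at (395,240) is held level with the dial up, clear of the holder at (385,420). The screwdriver and tuner plate have not moved.

```bash
python3 -c "
from h import *
print(arm.job_done())"
```

```text
the job is handed in; nothing more can be done
None
```

The job is handed in at about 29 s: I found the deep notch, pulled the shackle fully open (about 22 mm) in the holder, and the opened lock is held level, dial up, with its centre roughly 18 cm above the bench; the verdict was not shown.

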